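# Lapping machine: shut the control door, hold the splash cover open

## Robot

A 6-joint arm with a two-finger parallel gripper is mounted at the origin on the work surface. World frame = base frame: x ahead of the robot, y to its left, z up, the work surface at z = 0. Lengths are in m, angles in rad, forces in N, time in s.
With the tool pointing down it reaches from about 0.375 to 0.75 m from the base axis. Payload 9 kg.
Tool frame: the origin (TCP) lies midway between the tips of the shut fingers; the grasp point (between the pads) lies 19 mm behind it; z points along the fingers, y is the direction in which the jaws open and shut (so a half turn about z gives the same grasp; the last joint's range is limited). The gripper opens to 85 mm and grips with 20 to 120 N. Pads are 22 mm wide; open, the fingers measure 114 mm over their backs; the gripper's body (76 mm by 85 mm) begins 54 mm behind the grasp point. The pads swing forward as they close: fully open they stand 13 mm farther back than shut.
Start: joints at [-1.447, 0.104, 0.097, 1.564, 0, 1.353], TCP at [0.201, -0.565, 0.231] pointing down, gripper open.
Joint ranges: [-2.99, 2.99], [-0.84, 1.86], [-1.1, 1.16], [-1.84, 2.11], [-1.51, 1.56], [-3.14, 3.14]. Speed limits (rad/s): [2.22, 2.22, 2.57, 3.14, 3.14, 3.14].

## Interface

Orientations are given as a unit quaternion [w, x, y, z].
In Python, from workcell import telemetry, grab_frame, order gives the robot as it stands. The module is installed in compiled form; this text tells all that it offers.
- The arm moves only by the tool jog_arm, never from a script. Its argument "rows" is a list of rows, each a list of 2 entries, a list of its own where there are three numbers: the shift along the tool's x, y, z in cm, then the turn about the tool's z in rad. A call has exactly 5 rows; each row is the pose to reach, as a shift and turn from the pose commanded when the call began, along the tool's axes at that moment; what a row does not reach only later rows make up. A row lasts 1/12 s, in which the tool goes at most 41.7 mm and 7.16 degrees, less where a joint would pass 70% of its speed; a pose out of reach is approached as far as the arm can. A call with a gripper value outside its range is refused whole. "jaw" is the opening, from -1 (shut) to 1 (fully open), set as the call begins (left out, the last holds). The fingers move at their own pace and stop on an object; the grip force is fixed at half the most. Time passes only in rows, so rows that repeat a pose let the fingers close, or fill a call up. It gives the time, the measured TCP pose, the force and the opening at its end, in the units of the state.
- telemetry.state(): the state, without advancing time (a new reading comes with each control period).
- grab_frame(name): name is "side" or "top" or "wrist"; returns a dict with "img" (480x640x3 uint8, red, green, blue), "z_map" (480x640 float32, m along the optical axis (not along the pixel's ray), 0 where there is no reading), "K" (3x3 intrinsics, pixels), "k1" (the pictures are not rectified: a ray, as slopes to the right and down, at radius r is drawn at 1 + k1 r^2 times it, then the intrinsics apply), "xyz" and "orientation" of the camera in the world; the wrist camera has in their place "hand_eye" (4x4, takes a point from camera to tool coordinates, whose origin is the TCP and whose axes are the flange's). Camera axes: x right, y down, z forward; pixel columns grow to the right and rows downward; lengths in m; the calibration is good to about 2 mm. A picture is of the moment at which its call begins: read the wrist's pose just before it.
- order.hand_in(): hands the job in, once; it reports no verdict.
The state is a dict: "time_s": time; "joint_positions": joint angles; "joint_velocities": joint speeds; "joint_efforts": joint torques, N m; "ee_pos": TCP position; "orientation": TCP orientation; "force": force on the tool from outside, world axes, zero at the start; "moment": the same for the moment, N m; "finger_gap": opening from 0.0 (shut) to 1.0 (fully open).
Only numpy, scipy, OpenCV 4.12 (cv2) and the standard library are available. Lean on these libraries where they do the work, as an engineer would, in place of code of your own. Each camera call takes 0.05 s, during which the arm holds its last target.

## Task

Get the bench lapping machine ready for a look at its wheel: first push the door of the control enclosure shut until it seats on its catch, then lift the machine's splash cover by its bar to 60 degrees open (within 5 degrees) and keep holding it there with the gripper. The cover falls shut by itself, so do not let it slam; the program finishes while still holding it. Leave the other things on the bench where they are.

Things in the scene. Friction and masses are not known exactly. Their poses are not given: they have to be found in the camera images.
- door (a joint): swing of the enclosure door about its upright hinge (rad): 0 = fully shut, grows as its free edge swings out to the front; starts about 0.45 to 0.9. Slight friction: it stays where it is left. A spring-roller catch resists at about 0.09 rad (5 to 7 N at the free edge), then below about 0.04 rad draws the door home to 0 and holds it
- door_hinge (a point): point on the door's upright hinge axis at the height of the door's top edge (165 mm above the table); the axis lies in the inner face of the panel. x, y axes turn with the door: the panel runs from here along the point's -y; its outer face looks to -x
- door_edge (a point): top corner of the door's free edge on the outer face: 168 mm from the hinge axis along the panel and 12 mm out
- enclosure: grey control enclosure fixed to the table left or right of the machine, 150 deep x 180 wide x 170 mm high, top flat. Its -x side is the front: open, 30 mm from the origin (on the table), closed by a flat white door 168 wide x 142 high x 12 mm thick, no handle, top edge 165 and lower edge 23 mm above the table, hinged at the +y end
- cover (a joint): lift of the machine's splash cover about its level rear hinge (rad): 0 = shut, 1.047 = 60 degrees open. Gravity and a light spring close it from any angle; lifting it takes 3 to 5 N at the bar
- cover_hinge (a point): middle of the cover's hinge axis, 105 mm above the table; the axis is level and runs along y of machine
- cover_bar (a point): middle of the cover's pull bar: round steel, 12 mm thick, 110 mm long, parallel to the hinge, 45 mm before the cover's front wall, free space all round. 245 mm from the hinge axis along the cover and 20 mm above its rim plane: 125 mm above the table when shut (0.081 rad above the hinge's level), 327 mm at 60 degrees. It may turn in the grip as the cover swings
- machine: bench lapping machine fixed to the table: green-grey base 220 deep x 280 wide x 100 mm high, on it a lapping wheel with three rings under a grey splash cover (200 deep x 260 wide x 45 mm high) with a clear window. Origin on the table; -x side is the front, roughly towards the robot: base front at x = -95 mm, cover front wall at -90 mm, cover hinge at x = +110 mm
- spare_ring: loose steel ring 100 mm across, 28 mm high, lying in front of the machine; bystander; origin: centre of its underside
- carrier_disc: loose white ceramic disc 70 mm across, 14 mm high; bystander; origin: centre of its underside
- bottle: loose white bottle 52 mm across, 140 mm high, standing; bystander; origin: centre of its underside
- wrench: loose steel wrench lying flat; bystander; origin: centre of its underside
- brush: loose hand brush lying flat; bystander; origin: centre of its underside
- pot: loose grey cup 80 mm across, 60 mm high, standing; bystander; origin: centre of its underside
- jar: loose grey jar 72 mm across, 70 mm high, standing; bystander; origin: centre of its underside
Things that resemble listed ones, but are neither listed nor needed, are in the scene too. What is shaped like the enclosure but blue is not meant.

How it is judged:
By the outcome, as a careful person would: the job done as asked, in the order asked, and still so for the second after the job is handed in, while the arm keeps its last pose, push and grip.
It also fails if it takes over 58 s, if anything falls off the work surface, if the arm or the gripper's body presses on something with over 40 N, if the wrist force passes 120 N, or if a joint passes its speed limit or range.

## Working session

There is one attempt and no reset: what is moved stays moved. The work goes in short steps, Python scripts to look and compute and a tool call to move; the robot and the scene stay as the last step left them, time stands still between calls to the robot, and variables do not carry over. Pictures are saved under pics/ and viewed, and the job is handed in when it is done.

Besides the shell and the picture viewer there is one more tool, called after "Call:" as name(argument=value, ...) on one line, values as JSON. jog_arm: Moves the arm, as the interface text tells. Its arguments: {"type":"object","properties":{"rows":{"type":"array"},"jaw":{"type":"number"}},"required":["rows"]}

```bash
mkdir -p pics; cat > h.py <<'E'
import numpy as np,cv2
from workcell import telemetry,grab_frame,order
from scipy.spatial.transform import Rotation as R
def q2m(q): return R.from_quat([q[1],q[2],q[3],q[0]]).as_matrix()
def save(n,f): np.savez('%s.npz'%n,**{k:np.array(v) for k,v in f.items()})
def load(n): return dict(np.load('%s.npz'%n))
def pix2w(f,u,v,z=None,st=None):
    K=f['K'];D=np.array([float(f['k1']),0,0,0])
    p=cv2.undistortPoints(np.array([[[u,v]]],float),K,D)[0,0]
    if z is None:
        a=f['z_map'][int(v)-1:int(v)+2,int(u)-1:int(u)+2];a=a[a>0];z=np.median(a)
    c=np.array([p[0]*z,p[1]*z,z])
    if 'T' in f: return f['T'][:3,:3]@c+f['T'][:3,3]
    return q2m(f['orientation'])@c+f['xyz']
def cloud(f):
    K=f['K'];D=np.array([float(f['k1']),0,0,0])
    uu,vv=np.meshgrid(np.arange(640.),np.arange(480.))
    p=cv2.undistortPoints(np.stack([uu,vv],-1).reshape(-1,1,2),K,D).reshape(480,640,2)
    z=f['z_map'];c=np.dstack([p*z[...,None],z])
    if 'T' in f: w=c@f['T'][:3,:3].T+f['T'][:3,3]
    else: w=c@q2m(f['orientation']).T+f['xyz']
    w[z<=0]=np.nan
    return w
def wrist():
    s=telemetry.state();f=grab_frame('wrist')
    T=np.eye(4);T[:3,:3]=q2m(s['orientation']);T[:3,3]=s['ee_pos'];f['T']=T@np.array(f['hand_eye']);return f
def png(n,img): cv2.imwrite('pics/%s.png'%n,np.ascontiguousarray(img[...,::-1]))
E
python3 - <<'E'
from h import *
print(telemetry.state())
for n in ['side','top']:
    f=grab_frame(n);save(n+'0',f);png(n+'0',f['img']);print(n,f['xyz'],f['orientation'],f['K'],f['k1'])
E
```

```text
{'time_s': 0.0, 'joint_positions': array([-1.44674855e+00,  1.04740800e-01,  9.64307708e-02,  1.56384652e+00,
        1.26310647e-06,  1.35309106e+00]), 'joint_velocities': array([ 5.17105530e-04, -2.24276572e-05,  1.73458378e-04, -6.55019686e-04,
        1.09654680e-03,  5.38538714e-04]), 'joint_efforts': array([ 2.05959121e-03, -5.56932664e+01,  5.03647506e+01,  1.71509263e-02,
       -3.34312426e-04,  1.10116844e-06]), 'ee_pos': array([ 0.20104847, -0.56496632,  0.23047681]), 'orientation': array([-6.79335579e-04,  9.85435869e-01,  1.70046129e-01,  3.24679518e-05]), 'force': array([ 0.26594371,  0.00291941, -0.17330369]), 'moment': array([ 0.02967895,  0.01692339, -0.01780139]), 'finger_gap': 0.9996612789151866}
side [-0.38393048  0.6247821   1.10548553] [ 0.18851031 -0.4435029   0.80260182 -0.351567  ] [[498.27213846   0.         318.80837943]
 [  0.         498.27213846 240.6478828 ]
 [  0.           0.           1.        ]] 0.044040261625929736
top [0.27347189 0.03963175 1.3449721 ] [-0.0675888   0.70896493 -0.69939504  0.06039093] [[519.76679994   0.         317.17635365]
 [  0.         519.76679994 236.470398  ]
 [  0.           0.           1.        ]] -0.08491515504323692
```

View pics/side0.png

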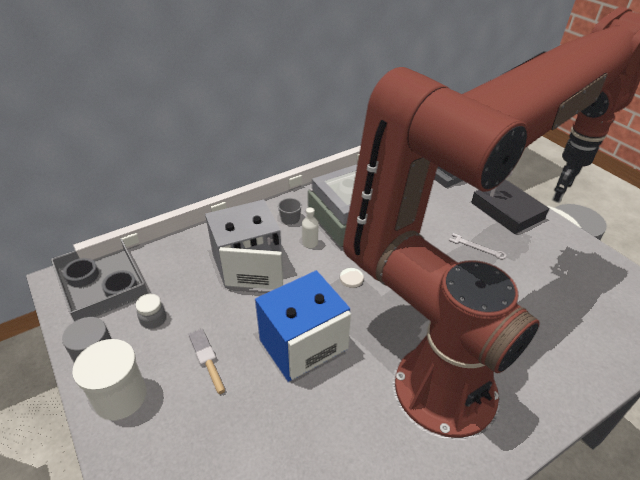

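View pics/top0.png

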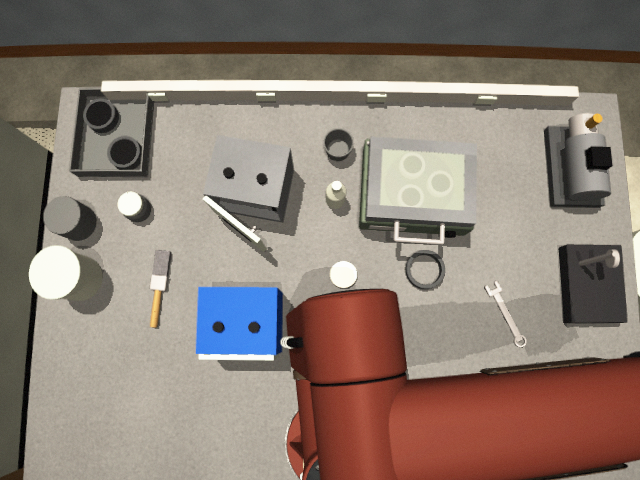

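The top view shows the grey enclosure at about (248,178). Its white door is ajar, with the hinge at (207,198) and the free edge near (268,240). The blue look-alike is at (238,320), the machine cover at (420,185) and its bar at (420,240). The spare ring is at (425,270), the bottle at (336,190), the pot at (339,144) and the disc at (343,274).

```bash
python3 - <<'E'
from h import *
f=load('top0');img=f['img']
c=img[180:270,190:290];png('c1',cv2.resize(c,None,fx=6,fy=6,interpolation=cv2.INTER_CUBIC))
c=img[120:300,340:500];png('c2',cv2.resize(c,None,fx=3.3,fy=3.3,interpolation=cv2.INTER_CUBIC)[:600])
w=cloud(f)
for n,u,v in [('enc',250,165),('encFL',205,190),('bar',420,240),('barL',396,240),('barR',443,240),('ring',425,256),('disc',343,274),('bottle',336,186),('table',300,260),('blue',238,300),('cover',385,210),('door',235,222),('motor',590,180),('arm',350,330)]:
    print(n,w[v,u].round(3))
# door-top pixels
m=(abs(w[...,2]-0.165)<0.012)
mm=np.zeros_like(m);mm[185:262,195:285]=1
print((m&mm).sum())
s=load('side0');print(pix2w(s,240,250).round(3))
E
```

```text
enc [0.659 0.215 0.17 ]
encFL [0.597 0.319 0.169]
bar [ 0.491 -0.191  0.131]
barL [ 0.491 -0.134  0.124]
barR [ 0.492 -0.247  0.127]
ring [ 0.471 -0.228  0.001]
disc [ 0.42  -0.013  0.011]
bottle [0.618 0.01  0.139]
table [ 0.457  0.099 -0.001]
blue [0.341 0.23  0.168]
cover [ 0.558 -0.106  0.151]
door [0.521 0.245 0.165]
motor [ 0.646 -0.619  0.132]
arm [0.276 0.005 0.699]
1685
[0.543 0.278 0.166]
```

View pics/c1.png

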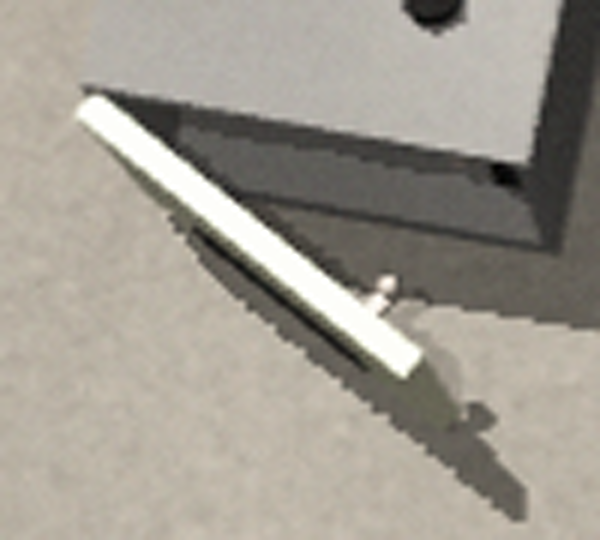

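View pics/c2.png

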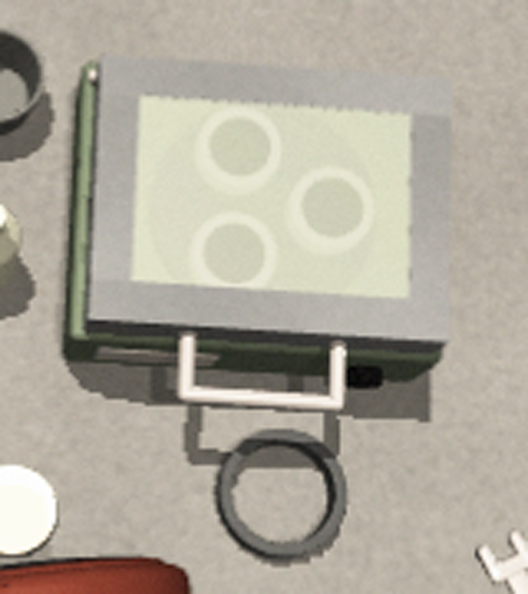

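```bash
python3 - <<'E'
from h import *
f=load('top0');w=cloud(f)
def atz(u,v,z):
    a=pix2w(f,u,v,.5);b=pix2w(f,u,v,1.);t=(z-a[2])/(b[2]-a[2]);return (a+t*(b-a)).round(4)
def cr(x,y,s,x0,y0,z): return atz(x0+(x+.5)/s-.5,y0+(y+.5)/s-.5,z)
hi=cr(97,95,6,190,180,.165);ho=cr(78,113,6,190,180,.165);fi=cr(420,350,6,190,180,.165);fo=cr(405,378,6,190,180,.165)
print('door',hi,ho,fi,fo,np.linalg.norm((fi-hi)[:2]),np.linalg.norm((fo-ho)[:2]))
e1=cr(85,85,6,190,180,.17);e2=cr(527,163,6,190,180,.17)
d=e2-e1;print('enc front',e1,e2,np.linalg.norm(d[:2]),'ang',np.arctan2(d[1],d[0]))
d=fi-hi;print('door ang',np.arctan2(d[1],d[0]))
# cloud fits
m=(abs(w[...,2]-.17)<.006);mm=np.zeros_like(m);mm[130:225,195:300]=1
P=w[m&mm];r=cv2.minAreaRect(P[:,:2].astype(np.float32)*1000);print('encl top rect',r)
b0=cr(190,397,3.3,340,120,.131);b1=cr(343,404,3.3,340,120,.131)
print('bar',b0,b1,np.linalg.norm((b1-b0)[:2]))
c0=cr(88,325,3.3,340,120,.15);c1=cr(442,343,3.3,340,120,.15);print('cover front',c0,c1,np.linalg.norm((c1-c0)[:2]))
mm[:]=0;mm[228:250,380:460]=1
P=w[mm&(w[...,2]>.115)&(w[...,2]<.14)];r=cv2.minAreaRect(P[:,:2].astype(np.float32)*1000);print('bar rect',r,P[:,2].mean())
mm[:]=0;mm[130:230,360:480]=1
P=w[mm&(w[...,2]>.135)&(w[...,2]<.17)];r=cv2.minAreaRect(P[:,:2].astype(np.float32)*1000);print('cover rect',r,np.median(P[:,2]))
E
```

```text
door [0.5847 0.3173 0.165 ] [0.5773 0.3245 0.165 ] [0.4845 0.1863 0.165 ] [0.4735 0.1918 0.165 ] 0.16492737795769388 0.1684747162039456
enc front [0.5873 0.3211 0.17  ] [0.5578 0.1467 0.17  ] 0.17687738690968952 ang -1.7383615809720487
door ang -2.223756285184397
encl top rect ((619.1007080078125, 227.6160888671875), (183.02867126464844, 208.39938354492188), 79.7763442993164)
bar [ 0.4899 -0.1364  0.131 ] [ 0.4861 -0.247   0.131 ] 0.1106652610352499
cover front [ 0.5377 -0.0615  0.15  ] [ 0.528  -0.3153  0.15  ] 0.25398529484991844
bar rect ((502.6618957519531, -189.89344787597656), (121.51605987548828, 39.08901596069336), 88.66170501708984) 0.1279885495409684
cover rect ((632.5225830078125, -195.89320373535156), (262.4871520996094, 210.62266540527344), 86.97396850585938) 0.14901452065639287
```

Call:
jog_arm(rows=[[[3.2,-2.3,0],0.1],[[6.4,-4.6,0],0.2],[[9.6,-6.9,0],0.3],[[12.8,-9.2,0],0.4],[[16,-11.5,0],0.51]], jaw=-1)

```text
time_s: 0.52
ee_pos: [0.3139, -0.4016, 0.2309]
orientation: [-0.0, 0.996, -0.087, -0.0]
force: [0.6, -1.0, -0.2]
finger_gap: 0.301
```

Call:
jog_arm(rows=[[[1.6,-3.4,0],0],[[3.2,-6.8,0],0],[[4.8,-10.2,0],0],[[6.4,-13.6,0],0],[[8,-17,0],0]])

```text
time_s: 0.93
ee_pos: [0.4212, -0.2474, 0.2311]
orientation: [0.0, 0.996, -0.084, -0.0]
force: [1.7, 0.1, 0.4]
finger_gap: 0.0
```

Call:
jog_arm(rows=[[[-0.7,-4,0],0],[[-1.2,-8,0],0],[[-1.8,-12,0],0],[[-2.4,-16,0],0],[[-3,-20,0],0]])

```text
time_s: 1.35
ee_pos: [0.424, -0.0451, 0.231]
orientation: [-0.0, 0.996, -0.084, -0.0]
force: [0.6, 0.6, 0.0]
finger_gap: 0.003
```

Call:
jog_arm(rows=[[[-0.7,-4,0],0],[[-1.2,-8,0],0],[[-1.8,-12,0],0],[[-2.4,-16,0],0],[[-3,-20,0],0]])

```text
time_s: 1.77
ee_pos: [0.4211, 0.0872, 0.2311]
orientation: [-0.015, 0.998, -0.062, 0.0]
force: [-0.1, 0.2, 0.0]
finger_gap: 0.007
```

```bash
python3 - <<'E'
from h import *
s=telemetry.state();print(s['joint_positions'].round(3),s['ee_pos'],s['orientation'],q2m(s['orientation']).round(3))
E
```

```text
[-0.124 -0.429 -0.385  1.617  0.03   3.141] [0.42111588 0.0871868  0.23108172] [-1.49227887e-02  9.97987434e-01 -6.16297988e-02  3.99388579e-04] [[ 0.992 -0.123  0.003]
 [-0.123 -0.992  0.03 ]
 [-0.001 -0.03  -1.   ]]
```

Call:
jog_arm(rows=[[[0,0,0],-0.12],[[0,0,0],-0.24],[[0,0,0],-0.36],[[0,0,0],-0.48],[[0,0,0],-0.6]])

```text
time_s: 2.18
ee_pos: [0.4216, 0.084, 0.231]
orientation: [-0.013, 0.972, 0.236, 0.005]
force: [-0.2, 0.2, -0.3]
finger_gap: 0.001
```

```bash
python3 - <<'E'
from h import *
s=telemetry.state();print(s['joint_positions'].round(3),s['ee_pos'],q2m(s['orientation']).round(3))
E
```

```text
[-0.131 -0.429 -0.385  1.617  0.028  2.535] [0.42164545 0.08399499 0.2310019 ] [[ 0.889  0.458  0.003]
 [ 0.458 -0.889  0.028]
 [ 0.015 -0.024 -1.   ]]
```

Call:
jog_arm(rows=[[[2.1,-2.4,0],-0.12],[[4.2,-4.8,0],-0.24],[[6.3,-7.2,0],-0.36],[[8.4,-9.6,0],-0.48],[[10.3,-12,0],-0.6]])

```text
time_s: 2.6
ee_pos: [0.4594, 0.2391, 0.2355]
orientation: [-0.011, 0.859, 0.512, 0.009]
force: [-0.5, -1.1, 0.3]
finger_gap: 0.004
```

```bash
python3 - <<'E'
from h import *
s=telemetry.state();print(s['joint_positions'].round(3),s['ee_pos'],q2m(s['orientation']).round(3))
f=wrist();save('w1',f);png('w1',f['img']);print(pix2w(f,320,240))
E
```

```text
[ 0.211 -0.164 -0.158  1.567  0.027  2.277] [0.45944441 0.23912915 0.23550699] [[ 0.475  0.88   0.003]
 [ 0.879 -0.475  0.028]
 [ 0.026 -0.011 -1.   ]]
[4.39890475e-01 2.08731764e-01 1.27598578e-04]
```

View pics/w1.png

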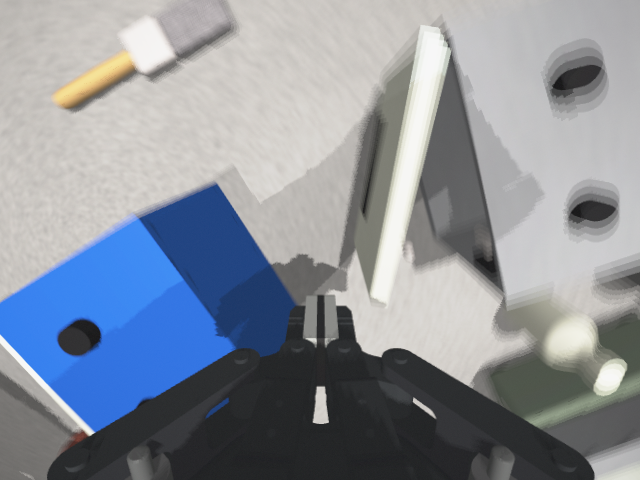

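The wrist view (motion-blurred) shows the door's top strip running from (430,30) to (380,300). The shut fingertips at (320,305) are on its outer side, between the door and the blue box. I'll check the door against the wrist depth.

```bash
python3 - <<'E'
from h import *
f=load('w1')
def atz(u,v,z):
    a=pix2w(f,u,v,.1);b=pix2w(f,u,v,1.);t=(z-a[2])/(b[2]-a[2]);return (a+t*(b-a)).round(4)
print(atz(388,303,.165),atz(372,302,.165),atz(440,30,.165),pix2w(f,400,200))
print('finger tip',pix2w(f,320,330))
E
```

```text
[0.4859 0.1882 0.165 ] [0.4762 0.1943 0.165 ] [0.584  0.3288 0.165 ] [0.52374444 0.25120193 0.16445331]
finger tip [0.46473302 0.24770217 0.26814551]
```

Call:
jog_arm(rows=[[[0,0,3.5],-0.11],[[0,0,7],-0.22],[[0,0,10],-0.32],[[0,0,11.5],-0.32],[[0,0,11.5],-0.32]])

```text
time_s: 3.07
ee_pos: [0.4568, 0.2404, 0.1164]
orientation: [-0.011, 0.768, 0.64, 0.007]
force: [-1.3, -0.1, 0.6]
finger_gap: 0.001
```

Call:
jog_arm(rows=[[[-0.4,1,0],0],[[-0.8,2,0],0],[[-1.2,3,0],0],[[-1.6,4,0],0],[[-2.1,5,0],0]])

```text
time_s: 3.48
ee_pos: [0.5069, 0.212, 0.1218]
orientation: [-0.009, 0.767, 0.641, 0.012]
force: [0.9, 2.4, 3.6]
finger_gap: 0.0
```

Call:
jog_arm(rows=[[[-0.3,0.5,0],0],[[-0.5,1,0],0],[[-0.7,1.5,0],0],[[-0.9,2,0],0],[[-1,2.4,0],0]])

```text
time_s: 3.9
ee_pos: [0.5267, 0.1986, 0.1202]
orientation: [-0.01, 0.767, 0.642, 0.011]
force: [-7.1, 2.2, 10.3]
finger_gap: -0.003
```

```bash
python3 - <<'E'
from h import *
s=telemetry.state();print(s['ee_pos'],s['force'])
f=wrist();save('w2',f);png('w2',f['img'])
f=grab_frame('side');png('s2',f['img']);save('s2',f)
E
```

```text
[0.5267491  0.19864903 0.1201776 ] [-7.12337722  2.22795502 10.30565514]
```

View pics/w2.png

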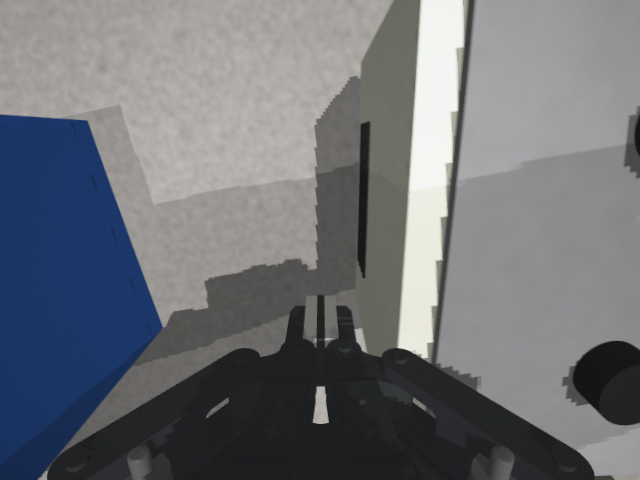

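```bash
python3 - <<'E'
from h import *
f=load('s2');c=f['img'][180:320,180:340];png('s2c',cv2.resize(c,None,fx=4,fy=4,interpolation=cv2.INTER_CUBIC))
w=load('w2')
a=pix2w(w,415,200);b=pix2w(w,425,60);print(a,b,np.arctan2(*(a-b)[1::-1]))
c=cloud(w)
# outer top edge line: points at z ~ .165 and whiteness
m=(abs(c[...,2]-.165)<.004)&(np.arange(640)[None]<470)&(np.arange(480)[:,None]<330)&(w['img'].min(2)>190)
P=c[m][:,:2];print(m.sum(),cv2.minAreaRect(P.astype(np.float32)*1000))
E
```

```text
[0.56595019 0.25418854 0.16450529] [0.57236627 0.29164818 0.16464971] -1.740430067372088
12434 ((570.3331909179688, 257.5122985839844), (97.6865463256836, 12.537945747375488), 80.3125)
```

View pics/s2c.png

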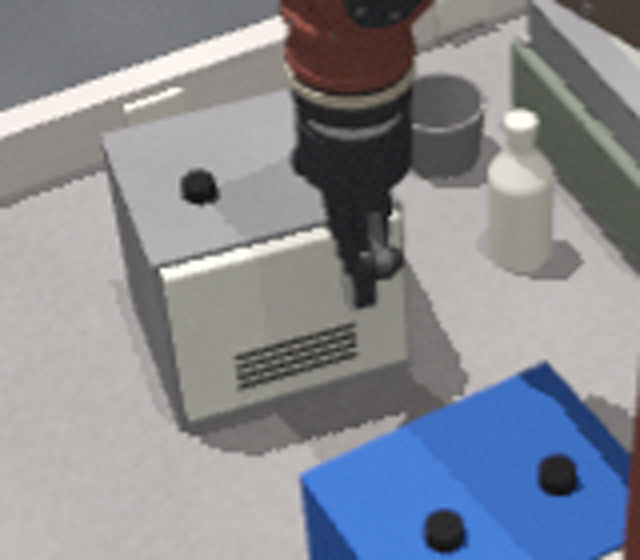

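The side crop shows the white door flush with the enclosure front. The measured door direction is -1.740 rad, against -1.738 for the enclosure front. I'll nudge slightly more to confirm it's on the stop.

Call:
jog_arm(rows=[[[0,0.1,-0.3],0],[[0,0.2,-0.6],0],[[0,0.3,-0.6],0],[[0,0.3,-0.6],0],[[0,0.3,-0.6],0]])

```text
time_s: 4.42
ee_pos: [0.5292, 0.1979, 0.1255]
orientation: [-0.01, 0.767, 0.641, 0.01]
force: [0.4, -0.2, 0.8]
finger_gap: -0.002
```

```bash
python3 - <<'E'
from h import *
s=telemetry.state();print(s['ee_pos'],s['force'])
w=wrist();save('w3',w);png('w3',w['img'][:360,300:560])
c=cloud(w)
m=(abs(c[...,2]-.165)<.004)&(np.arange(640)[None]<470)&(np.arange(480)[:,None]<330)&(w['img'].min(2)>190)
print(m.sum(),cv2.minAreaRect(c[m][:,:2].astype(np.float32)*1000))
E
```

```text
[0.52916526 0.19787255 0.12554237] [ 0.40507102 -0.23767497  0.77079596]
12064 ((574.1009521484375, 255.8577117919922), (102.65967559814453, 20.846736907958984), 80.43360137939453)
```

View pics/w3.png

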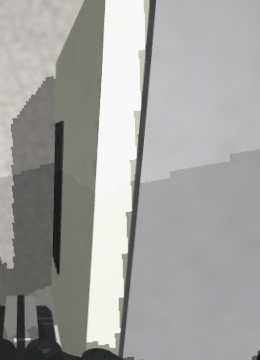

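Call:
jog_arm(rows=[[[0,0.15,-0.4],0],[[0,0.3,-0.8],0],[[0,0.45,-0.8],0],[[0,0.5,-0.8],0],[[0,0.5,-0.8],0]])

```text
time_s: 4.88
ee_pos: [0.5344, 0.1968, 0.1339]
orientation: [-0.01, 0.767, 0.641, 0.01]
force: [1.0, 0.9, 0.5]
finger_gap: -0.005
```

Call:
jog_arm(rows=[[[0,0.1,0],0],[[0,0.2,0],0],[[0,0.3,0],0],[[0,0.4,0],0],[[0,0.4,0],0]])

```text
time_s: 5.3
ee_pos: [0.5382, 0.196, 0.1337]
orientation: [-0.01, 0.767, 0.641, 0.01]
force: [-0.0, 0.2, 0.3]
finger_gap: -0.0
```

Call:
jog_arm(rows=[[[0,0.1,0],0],[[0,0.2,0],0],[[0,0.3,0],0],[[0,0.4,0],0],[[0,0.4,0],0]])

```text
time_s: 5.72
ee_pos: [0.5392, 0.1959, 0.1336]
orientation: [-0.012, 0.767, 0.642, 0.008]
force: [-15.9, 1.0, 8.4]
finger_gap: -0.002
```

The force jumped to 16 N over 1 mm, well above the catch's resistance, so the door is on its stop. Backing off.

Call:
jog_arm(rows=[[[0,-0.5,0],0],[[0,-1.5,0],0],[[0,-3,-1],0],[[0,-5,-4],0],[[-2,-6,-8],0]])

```text
time_s: 6.13
ee_pos: [0.4775, 0.1874, 0.2082]
orientation: [-0.012, 0.766, 0.642, 0.009]
force: [1.1, -0.0, 0.7]
finger_gap: -0.001
```

```bash
python3 - <<'E'
from h import *
s=telemetry.state();print(s['joint_positions'].round(3),s['ee_pos'],q2m(s['orientation']).round(3))
f=grab_frame('top');save('t3',f);c=f['img'][120:260,190:330];png('t3',cv2.resize(c,None,fx=4,fy=4,interpolation=cv2.INTER_CUBIC))
f=grab_frame('side');c=f['img'][180:320,180:340];png('s3',cv2.resize(c,None,fx=4,fy=4,interpolation=cv2.INTER_CUBIC))
E
```

```text
[ 0.101 -0.175 -0.218  1.527  0.029  1.847] [0.47748924 0.18740412 0.20824093] [[ 0.175  0.985 -0.002]
 [ 0.984 -0.174  0.029]
 [ 0.028 -0.007 -1.   ]]
```

View pics/t3.png

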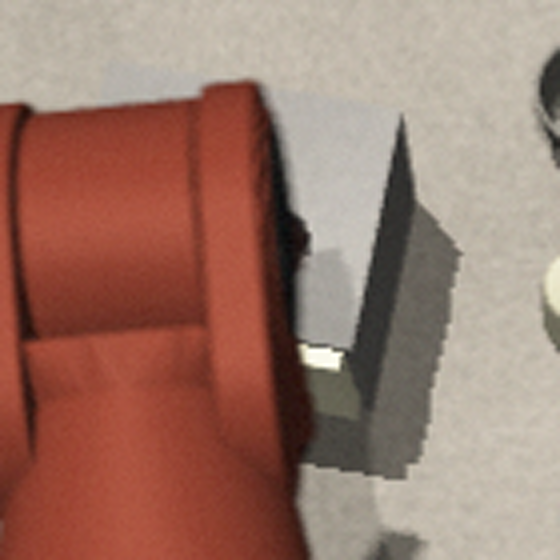

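View pics/s3.png

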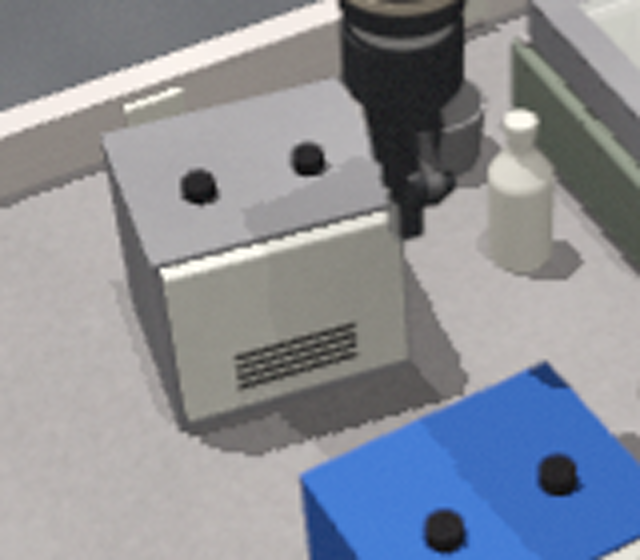

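The door is flush in both views, the bottle has not moved, and the arm is clear. Next, the bar.

Call:
jog_arm(rows=[[[-3.7,0.8,-1],-0.03],[[-7.4,1.5,-2],-0.06],[[-11.1,2.3,-2.5],-0.09],[[-14.8,3,-2.5],-0.12],[[-18.5,3.8,-2.5],-0.135]], jaw=0)

```text
time_s: 6.65
ee_pos: [0.4852, -0.0054, 0.2298]
orientation: [-0.008, 0.721, 0.693, 0.011]
force: [1.9, -0.0, -0.9]
finger_gap: 0.499
```

```bash
python3 - <<'E'
from h import *
s=telemetry.state();print(s['joint_positions'].round(3),s['ee_pos'],q2m(s['orientation']).round(3))
E
```

```text
[-0.3   -0.25  -0.244  1.581  0.028  1.311] [ 0.48515958 -0.00544787  0.22984493] [[ 0.041  0.999  0.005]
 [ 0.999 -0.041  0.028]
 [ 0.028  0.004 -1.   ]]
```

Call:
jog_arm(rows=[[[-4,0.2,0],0],[[-8,0.4,0],0],[[-12,0.6,0],0],[[-16,0.8,0],0],[[-18.5,1,0],0]])

```text
time_s: 7.07
ee_pos: [0.4867, -0.1926, 0.2236]
orientation: [-0.009, 0.723, 0.691, 0.011]
force: [0.0, 0.2, -0.1]
finger_gap: 0.502
```

```bash
python3 - <<'E'
from h import *
s=telemetry.state();print(s['joint_positions'].round(3),s['ee_pos'],q2m(s['orientation']).round(3))
f=wrist();save('w4',f);png('w4',f['img'])
f=grab_frame('side');save('s4',f);png('s4',f['img'])
E
```

```text
[-0.641 -0.119 -0.139  1.565  0.024  0.974] [ 0.48673005 -0.19257119  0.2236406 ] [[ 0.045  0.999  0.003]
 [ 0.999 -0.045  0.028]
 [ 0.028  0.002 -1.   ]]
```

View pics/w4.png

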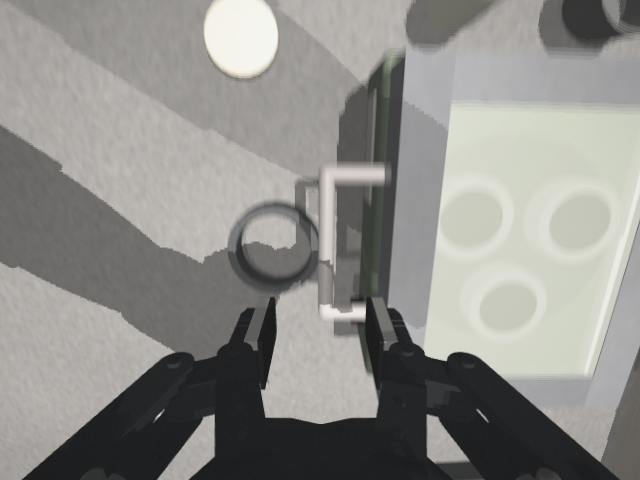

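The bar runs from (326,172) to (326,312) in the wrist view, roughly centred between the half-open fingers at (265) and (378). I'll measure it here.

```bash
python3 - <<'E'
from h import *
f=load('w4');c=cloud(f)
for u,v in [(326,185),(326,240),(326,255),(326,305)]: print(pix2w(f,u,v).round(4))
m=(abs(c[...,2]-.127)<.012);mm=np.zeros_like(m);mm[160:325,312:345]=1
P=c[m&mm];print(len(P),np.median(P,0),cv2.minAreaRect(P[:,:2].astype(np.float32)*1000),np.percentile(P[:,1],[1,99]))
s=load('s4')
T=np.linalg.inv(f['T'])
print('tool-frame bar', (q2m(telemetry.state()['orientation']).T@(np.median(P,0)-telemetry.state()['ee_pos'])))
E
```

```text
[ 0.4932 -0.1453  0.1291]
[ 0.4915 -0.1857  0.1294]
[ 0.4911 -0.1976  0.129 ]
[ 0.4894 -0.2398  0.1283]
2775 [ 0.49220667 -0.18230602  0.12811009] ((495.8902587890625, -189.08949279785156), (119.84891510009766, 20.96154022216797), 87.29534149169922) [-0.24739784 -0.12976157]
tool-frame bar [0.0079788  0.00477399 0.0953434 ]
```

Call:
jog_arm(rows=[[[0,0.3,1.5],0],[[0,0.3,3.5],0],[[0,0.3,5.5],0],[[0,0.3,6.8],0],[[0,0.3,7],0]], jaw=-0.25)

```text
time_s: 7.58
ee_pos: [0.4893, -0.1857, 0.1514]
orientation: [-0.011, 0.722, 0.692, 0.011]
force: [0.3, 0.9, -1.1]
finger_gap: 0.376
```

```bash
python3 - <<'E'
from h import *
s=telemetry.state();print(s['ee_pos'],s['force'])
f=wrist();save('w5',f);png('w5',f['img'])
E
```

```text
[ 0.48934008 -0.18568923  0.15135857] [ 0.31245668  0.87682324 -1.08572687]
```

View pics/w5.png

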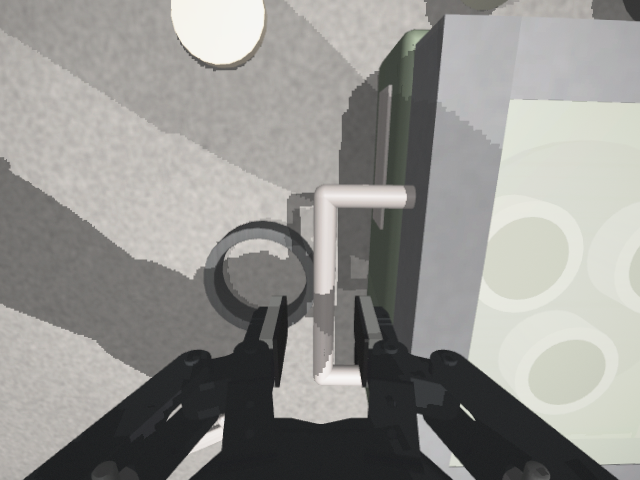

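The bar at (323,300) sits between the fingers, with room to the cover wall. I'll descend and close.

Call:
jog_arm(rows=[[[0,0.05,1],0],[[0,0.05,2],0],[[0,0.05,3],0],[[0,0.05,4],0],[[0,0.05,4.5],0]])

```text
time_s: 8.05
ee_pos: [0.4905, -0.1853, 0.1073]
orientation: [-0.01, 0.722, 0.692, 0.011]
force: [0.1, 0.0, 0.3]
finger_gap: 0.381
```

Call:
jog_arm(rows=[[[0,0,0],0],[[0,0,0],0],[[0,0,0],0],[[0,0,0],0],[[0,0,0],0]], jaw=-1)

```text
time_s: 8.47
ee_pos: [0.4912, -0.1855, 0.1093]
orientation: [-0.009, 0.722, 0.692, 0.011]
force: [1.9, 2.0, -2.2]
finger_gap: 0.117
```

```bash
python3 - <<'E'
from h import *
s=telemetry.state();print(s['ee_pos'],s['force'],s['finger_gap'],q2m(s['orientation']).round(3))
f=wrist();save('w6',f);png('w6',f['img'])
E
```

```text
[ 0.49117882 -0.18551405  0.10928719] [ 1.8990888   2.04617778 -2.22031142] 0.1169619211996353 [[ 0.043  0.999  0.003]
 [ 0.999 -0.043  0.029]
 [ 0.029  0.002 -1.   ]]
```

View pics/w6.png

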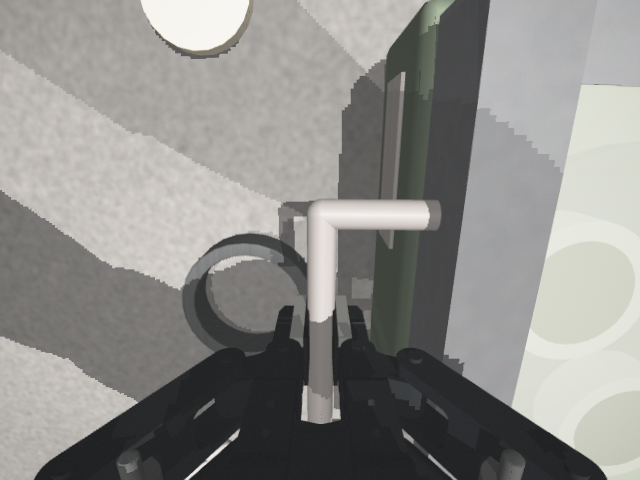

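```bash
python3 - <<'E'
import numpy as np
r=.2458;a=.0814
th=np.linspace(0,1.047,26)
b=100*r*(np.cos(a)-np.cos(th+a));z=100*r*(np.sin(th+a)-np.sin(a))
for i in range(5):
    print([[round(.029*(z[5*i+k]-z[5*i]),2),round(b[5*i+k]-b[5*i],2),-round(z[5*i+k]-z[5*i],2)] for k in range(1,6)])
E
```

```text
[[np.float64(0.03), np.float64(0.11), np.float64(-1.02)], [np.float64(0.06), np.float64(0.25), np.float64(-2.04)], [np.float64(0.09), np.float64(0.44), np.float64(-3.05)], [np.float64(0.12), np.float64(0.68), np.float64(-4.06)], [np.float64(0.15), np.float64(0.95), np.float64(-5.05)]]
[[np.float64(0.03), np.float64(0.32), np.float64(-0.98)], [np.float64(0.06), np.float64(0.67), np.float64(-1.95)], [np.float64(0.08), np.float64(1.07), np.float64(-2.9)], [np.float64(0.11), np.float64(1.5), np.float64(-3.83)], [np.float64(0.14), np.float64(1.98), np.float64(-4.74)]]
[[np.float64(0.03), np.float64(0.51), np.float64(-0.89)], [np.float64(0.05), np.float64(1.06), np.float64(-1.76)], [np.float64(0.08), np.float64(1.65), np.float64(-2.61)], [np.float64(0.1), np.float64(2.27), np.float64(-3.43)], [np.float64(0.12), np.float64(2.92), np.float64(-4.23)]]
[[np.float64(0.02), np.float64(0.69), np.float64(-0.77)], [np.float64(0.04), np.float64(1.41), np.float64(-1.5)], [np.float64(0.06), np.float64(2.15), np.float64(-2.21)], [np.float64(0.08), np.float64(2.93), np.float64(-2.88)], [np.float64(0.1), np.float64(3.74), np.float64(-3.53)]]
[[np.float64(0.02), np.float64(0.83), np.float64(-0.61)], [np.float64(0.03), np.float64(1.69), np.float64(-1.18)], [np.float64(0.05), np.float64(2.57), np.float64(-1.71)], [np.float64(0.06), np.float64(3.47), np.float64(-2.21)], [np.float64(0.08), np.float64(4.39), np.float64(-2.67)]]
```

Call:
jog_arm(rows=[[[0,0.1,-1],0],[[0.05,0.25,-2],0],[[0.1,0.45,-3],0],[[0.1,0.7,-4.1],0],[[0.15,0.95,-5.05],0]])

```text
time_s: 8.93
ee_pos: [0.5003, -0.186, 0.1606]
orientation: [-0.01, 0.722, 0.692, 0.011]
force: [1.8, 1.4, -5.9]
finger_gap: 0.114
```

Call:
jog_arm(rows=[[[0,0.3,-1],0],[[0.05,0.65,-1.95],0],[[0.1,1.05,-2.9],0],[[0.1,1.5,-3.8],0],[[0.15,2,-4.75],0]])

```text
time_s: 9.35
ee_pos: [0.5193, -0.1869, 0.2079]
orientation: [-0.01, 0.722, 0.692, 0.01]
force: [-5.1, -0.8, -3.2]
finger_gap: 0.115
```

Call:
jog_arm(rows=[[[0,0.5,-0.9],0],[[0.05,1.05,-1.75],0],[[0.1,1.65,-2.6],0],[[0.1,2.25,-3.4],0],[[0.1,2.9,-4.2],0]])

```text
time_s: 9.77
ee_pos: [0.5474, -0.1885, 0.2508]
orientation: [-0.01, 0.722, 0.691, 0.009]
force: [-11.9, 2.3, 3.2]
finger_gap: 0.113
```

Call:
jog_arm(rows=[[[0,0.6,-0.8],0],[[0.05,1.3,-1.55],0],[[0.05,2.05,-2.3],0],[[0.1,2.8,-2.95],0],[[0.1,3.6,-3.6],0]])

```text
time_s: 10.18
ee_pos: [0.5839, -0.1903, 0.2875]
orientation: [-0.009, 0.722, 0.692, 0.009]
force: [-9.7, -0.4, 6.1]
finger_gap: 0.111
```

Call:
jog_arm(rows=[[[0,0.8,-0.65],0],[[0.05,1.6,-1.2],0],[[0.05,2.5,-1.75],0],[[0.05,3.4,-2.25],0],[[0.1,4.3,-2.75],0]])

```text
time_s: 10.6
ee_pos: [0.6271, -0.1925, 0.3161]
orientation: [-0.008, 0.722, 0.691, 0.01]
force: [-7.3, -4.0, 7.0]
finger_gap: 0.111
```

```bash
python3 - <<'E'
from h import *
s=telemetry.state();print(s['joint_positions'].round(3),s['ee_pos'],s['force'],s['finger_gap'])
for n in ['top','side']:
    f=grab_frame(n);save(n+'7',f);png(n+'7',f['img'])
f=wrist();save('w7',f);png('w7',f['img'])
E
```

```text
[-0.508  0.341  0.522  1.762  0.023  1.107] [ 0.62714446 -0.19254925  0.3161291 ] [-7.34564562 -4.00481687  7.01676478] 0.11106381254374732
```

View pics/w7.png

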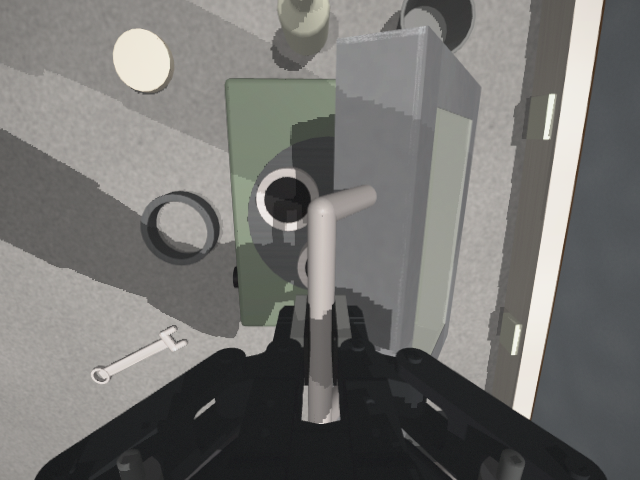

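View pics/side7.png

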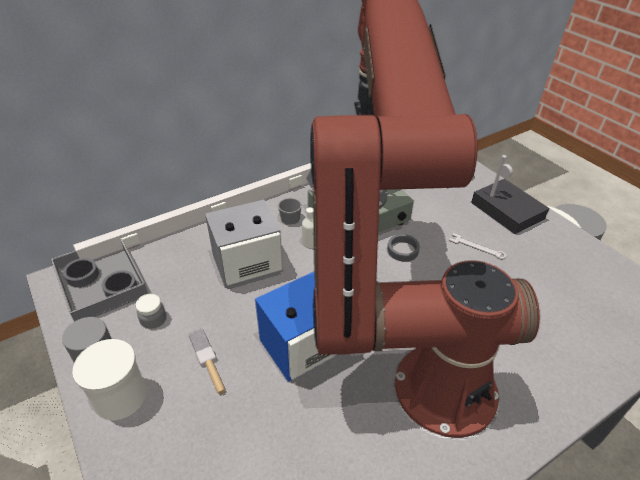

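View pics/top7.png

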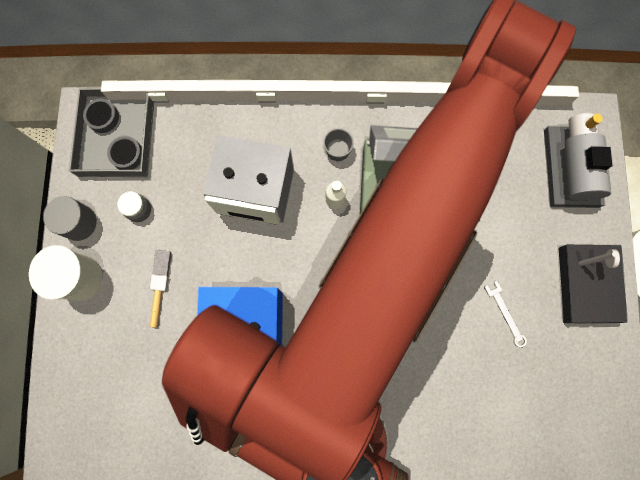

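The cover is up and the bar is still gripped at (320,330). The door is flush in the top view, and the ring, bottle, disc and wrench have not moved. Next I'll measure the cover angle from the wrist depth and the door angle from the top view.

```bash
python3 - <<'E'
from h import *
f=load('w7');c=cloud(f)
def plane(P):
    m=np.nanmedian(P,0)
    for _ in range(5):
        q=P[abs((P-m)@np.linalg.svd((P-m)-(P-m).mean(0),full_matrices=False)[2][2])<.004] if _ else P
        m=q.mean(0);n=np.linalg.svd(q-m,full_matrices=False)[2][2];P=q
    return n*np.sign(n[2]),m,len(P)
for nm,(u0,u1,v0,v1) in {'frontwall':(350,405,50,180),'frontwall2':(380,412,200,300),'top':(440,465,60,105)}.items():
    P=c[v0:v1,u0:u1].reshape(-1,3);P=P[~np.isnan(P[:,0])];n,m,k=plane(P);print(nm,n.round(3),m.round(3),k,'elev deg',np.degrees(np.arcsin(n[2])).round(2))
bar=telemetry.state()['ee_pos']+np.array([0,0,.019]);print('theta from z',np.degrees(np.arcsin((bar[2]-.105)/.2458)-.0814))
for u,v in [(320,260),(320,285)]:
    p=pix2w(f,u,v);print(p, np.degrees(np.arcsin((p[2]-.006-.105)/.2458)-.0814))
t=load('top7');w=cloud(t);c=t['img'][185:225,195:295];png('d7',cv2.resize(c,None,fx=7,fy=7,interpolation=cv2.INTER_CUBIC))
E
```

```text
frontwall [-0.515  0.026  0.857] [ 0.659 -0.104  0.289] 7134 elev deg 58.96
frontwall2 [-0.49   0.02   0.871] [ 0.668 -0.17   0.296] 3047 elev deg 60.61
top [ 0.86  -0.041  0.509] [ 0.711 -0.086  0.245] 1021 elev deg 30.59
theta from z 64.88544266212888
[ 0.62928145 -0.16102232  0.33132244] 59.01828054325406
[ 0.62878103 -0.17232769  0.33101984] 58.859630056333785
```

View pics/d7.png

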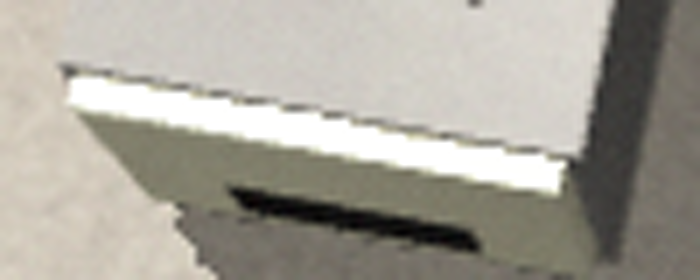

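The cover reads 59 to 60.6° from three surfaces: both front-wall patches and the bar. The door gap is thin and even from hinge to free edge. I'll let it settle, then recheck.

Call:
jog_arm(rows=[[[0,0,0],0],[[0,0,0],0],[[0,0,0],0],[[0,0,0],0],[[0,0,0],0]])

```text
time_s: 11.17
ee_pos: [0.627, -0.1926, 0.316]
orientation: [-0.008, 0.722, 0.691, 0.01]
force: [-10.1, -2.0, 9.6]
finger_gap: 0.113
```

```bash
python3 - <<'E'
from h import *
f=wrist();c=cloud(f)
for (u0,u1,v0,v1) in [(350,405,50,180),(380,412,200,300)]:
    P=c[v0:v1,u0:u1].reshape(-1,3);P=P[~np.isnan(P[:,0])];n=np.linalg.svd(P-P.mean(0),full_matrices=False)[2][2];print(np.degrees(np.arcsin(abs(n[2]))))
s=telemetry.state();print(s['ee_pos'],s['force'],s['finger_gap'],s['time_s'])
print(order.hand_in())
E
```

```text
58.69305761373307
65.30827191866214
[ 0.62700895 -0.19259154  0.31602637] [-8.43726796 -2.06478569  8.93718089] 0.11174912666199523 11.2167
the job is handed in; nothing more can be done
None
```

The door is shut on its catch, the splash cover is held at about 59–60° with the bar still in the gripper, and I handed the job in at about 11.2 s.

- **Door:** I pushed it with the closed fingers until it stopped hard, with about 16 N over the last 1 mm. After I backed off, the side and top pictures showed it flush with a thin, even gap.
- **Cover:** Before handing in, the front wall read 59.0° and 60.6°, the cover's top face about 59.4°, and the bar height 58.9°. In the final check one front-wall patch read 58.7°. The other read 65.3°, but that fit had no outlier rejection; with it, the same patch had read 60.6° and the arm had not moved since. An angle worked out from the gripper height alone gave 64.9°. I set that aside because it assumes the bar sits exactly at the nominal grasp point.
- **Forces:** About 12 N steady at the wrist at hand-in, partly because my lifting path ran slightly inside the cover's arc. While the door was being pushed, the gripper linkage seems to have brushed its top edge, with about 10 N upward.
- **Tool tilt:** The last joint reached its range limit on the way to the door, which left the tool about 1.6° off vertical. I worked with that tilt for the rest of the job.
- **Other items:** None of the loose things in view after the lift looked moved in the pictures. I judged this by eye and did not measure it.

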